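# Slide the well plate under the reader bridge

## Robot

A 6-joint arm with a two-finger parallel gripper is mounted at the origin on the work surface. World frame = base frame: x ahead of the robot, y to its left, z up, the work surface at z = 0. Lengths are in mm, angles in rad, forces in N, time in s.
With the tool pointing down it reaches from about 375 to 975 mm from the base axis. Payload 3.8 kg.
Tool frame: the origin (TCP) lies on the centre line of the jaws, within the pads' length; the fingertips stand 8 mm ahead of it and the grasp point (between the pads) lies 11 mm behind it; z points along the fingers, y is the line along which they close (so a half turn about z gives the same grasp; the last joint's range is limited). The gripper opens to 85 mm and grips with 20 to 120 N. Pads are 22 mm wide; open, the fingers measure 114 mm over their backs; the gripper's body (76 mm by 85 mm) begins 54 mm behind the grasp point. The pads swing forward as they close: fully open they stand 13 mm farther back than shut.
Start: joints at [-1.143, 0.264, 1.604, -0, 1.274, -0.037], TCP at [302.559, -603.387, 239.28] pointing down, gripper open.
Joint ranges: [-2.63, 2.63], [-0.94, 2.18], [0.31, 2.57], [-1.31, 4.45], [0, 2.66], [-2.55, 2.55]. Speed limits (rad/s): [2.57, 2.57, 3.14, 3.14, 3.14, 3.14].

## Interface

Orientations are given as a rotation vector (axis times angle).
In Python, from rig import bot gives the robot as it stands. The module is installed in compiled form; this text tells all that it offers.
- The arm moves only by the shell command python3 -m crank 'ROWS' [OPENING]. ROWS is JSON, a list of rows, each a list of 2 entries, a list of its own where there are three numbers: the shift along the world's x, y, z each as a share of 0.3 m, from -1 to 1, then the turn, a rotation vector about the world's x, y, z each as a share of 90 degrees, from -1 to 1. A call has 1 to 12 rows; each row shifts and turns the commanded pose from where the row before left it; what a row does not reach is not made up. A row lasts 1/8 s, in which the tool goes at most 62.5 mm and 10.7 degrees, less where a joint would pass 70% of its speed; a pose out of reach is approached as far as the arm can. A call with a number of a shift or a turn outside -1 to 1 is refused whole. A call with a gripper value outside its range is refused whole. OPENING is the closure, from -1 (fully open) to 1 (shut), set as the call begins (- or left out, the last holds). The fingers move at their own pace and stop on an object; the grip force is fixed at half the most. Time passes only in rows, so rows that do not move let the fingers close. It gives the time, the measured TCP pose, the force, the opening and the grip force at its end, in the units of the state.
- bot.get_obs(): the state, without advancing time (a new reading comes with each control period).
- bot.read_camera(name): name is "side" or "top"; returns (picture, depth): 400x640x3 uint8, red, green, blue; 400x640 float32, mm along the optical axis (not along the pixel's ray), 0 where there is no reading.
- bot.camera_model(name): a dict with "fx", "fy", "cx", "cy" (pixels), "R" (3x3) and "t" (3): a world point X has camera coordinates R X + t. Camera axes: x right, y down, z forward; pixel columns grow to the right and rows downward; lengths in mm; the calibration is good to about 2 mm. A picture is of the moment at which its call begins. camera_model takes no time and is no camera call.
- bot.finish_job(): hands the job in; it is judged then, once.
Trained networks look in the newest picture that a camera, given by its name, has taken for a name from the list of things; names that differ only in an ending like _2 or _b are one class to them, and where a whole thing is asked for, a point or a joint stands for the part that bears it (a point fixed in the world has none). Each returns a list of dicts, best first, with "confidence" (0 to 1); they miss things now and then, are a little off and sometimes report something else, mostly with a low value. They report only what shows in the picture. A call takes as long as a camera call. They do not tell look-alikes from the thing itself.
- bot.find_in(thing, camera): "pixel" ([column, row] in pixels, amid what is visible of it).
- bot.trace(thing, camera): "mask" (400x640 bool, what is visible of it) and "pixel" ([column, row] in pixels, amid what is visible of it).
The state is a dict: "t": time; "joint_pos": joint angles; "dq": joint speeds; "joint_torque": joint torques, N m; "position": TCP position; "tcp_rot": TCP orientation; "force": force on the tool from outside, world axes, zero at the start; "torque": the same for the moment, N m; "width": finger opening in mm; "grip_force": force on a finger pad.
Only numpy, scipy, OpenCV 4.12 (cv2) and the standard library are available. Lean on these libraries where they do the work, as an engineer would, in place of code of your own. Each camera call takes 0.05 s, during which the arm holds its last target. There are 200 camera calls.

## Task

Push the sealed 24-well plate along the bench, flat and without picking it up, in under the low bridge of the plate reader from its open side until the plate rests fully home, square against the blue end stop. Use only the outside of the fingers, never grasp, lift or tip the plate, leave the vial, the jar and the wash bottle where they stand, and finish with the hand clear.

Things in the scene. Friction and masses are not known exactly. Their poses are not given: they have to be found in the camera images.
- well_plate: loose flat pale-grey plate with 24 pink and purple wells on top, 128 (its x) x 86 (its y) x 20 (z) mm, 110 to 220 g; origin at the centre of its underside, z up, x along its long side. It slides on the bench. It starts before the reader's open side, +x end roughly towards it, up to 40 mm off the line of the opening and 0.3 rad askew
- reader: fixed white low bridge with blue stripe, on the bench. Origin on the bench under its middle, z up, +x the way the plate slides in; the -x side is open and clear. Beam on two posts: x -30 to 30 mm, y -67 to 67, underside 24 mm up, top 52. Opening between posts: y -49 to 49. Plate home: its origin over this origin, rear end 34 mm out in front of the bridge
- stop_face (a point): middle of the blue end stop's face towards the opening, beyond the bridge, at reader x = 64 mm, y = 0, 7 mm above the bench; axes as the reader's. The stop is fixed, 134 mm wide, 14 mm high, 12 mm thick; 10 mm high feet outside |y| = 55 mm join it to the posts
- vial: bystander: small amber vial with blue cap, 28 mm diameter, 55 mm high, upright; origin at the centre of its underside; stands beside the reader on its +y side
- jar: bystander: small grey jar with white cap, 48 mm diameter, 58 mm high, upright; origin at the centre of its underside; stands beside the reader on its -y side
- wash_bottle: bystander: white bottle with blue cap, 64 mm diameter, 170 mm high, upright; origin at the centre of its underside; stands beyond the end stop
Things that resemble listed ones, but are neither listed nor needed, are in the scene too. Of the things like the well_plate, leave any that is orange; of the rest the smaller one is meant. There is more than one size of the reader; the job needs the larger.

How it is judged (in metres and radians):
On the way:
1. the plate is part of the way under the bridge, flat on the bench (x of well_plate in the frame of reader between -0.08 and -0.01 m and y of well_plate in the frame of reader between -0.015 and 0.015 m and height (world z) of well_plate below 0.004 m), for 0.05 s.
At the end, for the whole second after the job is handed in: the plate lies flat and still on the bench under the bridge, within 5 mm of touching the end stop, between the posts and within 0.06 rad of square; the bystanders stand where they were (x of well_plate in the frame of reader between -0.005 and 0.004 m and y of well_plate in the frame of reader between -0.012 and 0.012 m and angle between the x axis of well_plate and the x axis of reader, either way round below 0.06 rad and height (world z) of well_plate below 0.003 m and angle between well_plate's own z axis and vertical below 0.03 rad and linear speed of well_plate below 0.01 m/s).
It fails at once if the plate is lifted (its underside centre over 4 mm up) (height (world z) of well_plate above 0.004 m).
It fails at once if the plate is tipped by more than 0.08 rad (angle between well_plate's own z axis and vertical above 0.08 rad).
It fails at once if a bystander is moved more than 15 mm (distance of any of vial, jar, wash_bottle from where it was at the start of the episode above 0.015 m).
It fails at once if a bystander is tipped over (angle between any of vial, jar, wash_bottle's own z axis and vertical above 0.3 rad).
It also fails if it takes over 64 s, if anything falls off the work surface, if the arm or the gripper's body presses on something with over 40 N, if the wrist force passes 120 N, or if a joint passes its speed limit or range.

## Working session

There is one attempt and no reset: what is moved stays moved. The work goes in short steps, Python scripts to look and compute and a shell command to move; the robot and the scene stay as the last step left them, time stands still between calls to the robot, and variables do not carry over. Pictures are saved under pics/ and viewed, at most 10 in all, crops included, and the job is handed in when it is done.

```bash
mkdir -p pics; cat > h.py <<'E'
import numpy as np, cv2
from rig import bot
def w(cam,d,mask=None):
    m=bot.camera_model(cam);R=np.array(m["R"]);t=np.array(m["t"])
    v,u=np.nonzero((d>0)&(mask if mask is not None else True))
    z=d[v,u];P=np.stack([(u-m["cx"])/m["fx"]*z,(v-m["cy"])/m["fy"]*z,z],1)
    return (P-t)@R
E
python3 - <<'E'
from h import *
for c in("top","side"):
    p,d=bot.read_camera(c);cv2.imwrite(f"pics/{c}.png",p[:,:,::-1])
    for n in("well_plate","reader","vial","jar","wash_bottle"):
        for r in bot.trace(n,c):
            P=w(c,d,r["mask"]); 
            if len(P)<5: continue
            print(c,n,round(r["confidence"],2),np.round(r["pixel"]),r["mask"].sum(),np.median(P,0).round(),np.percentile(P[:,2],[5,95]).round())
            if c=="top":
                k=P[P[:,2]>np.percentile(P[:,2],95)-6]
                print("   rect",cv2.minAreaRect(k[:,:2].astype(np.float32)))
o=bot.get_obs();print(o["position"],o["tcp_rot"],o["t"],o["width"])
E
```

```text
top well_plate 0.88 [401. 292.] 4152 [ 297. -230.   27.] [23. 30.]
   rect ((297.4278564453125, -231.976806640625), (176.87754821777344, 118.75476837158203), 23.302125930786133)
top well_plate 0.72 [446. 190.] 1903 [ 526. -346.   19.] [16. 22.]
   rect ((527.9147338867188, -347.9273681640625), (86.10650634765625, 129.0092010498047), 43.32044219970703)
top well_plate 0.69 [350. 215.] 1871 [ 475. -108.   20.] [17. 22.]
   rect ((476.5126953125, -108.159912109375), (126.47752380371094, 85.56456756591797), 88.8154525756836)
top reader 0.55 [283. 187.] 1869 [540.  44.  51.] [10. 55.]
   rect ((540.359375, 37.1876220703125), (59.89031219482422, 133.62962341308594), 74.53892517089844)
top vial 0.61 [254. 230.] 155 [436. 118.  54.] [ 3. 57.]
   rect ((438.42266845703125, 121.68097686767578), (23.259071350097656, 25.962045669555664), 0.9843236207962036)
top jar 0.9 [302. 129.] 372 [687.  -1.  56.] [17. 59.]
   rect ((693.9520263671875, 0.05121612548828125), (40.9774284362793, 39.9325065612793), 88.01272583007812)
top jar 0.49 [286. 186.] 1902 [540.  44.  51.] [ 9. 55.]
   rect ((540.888732910
[... 483 characters left out ...]
  20.] [ 4. 21.]
side well_plate 0.74 [190. 277.] 7488 [ 300. -253.   27.] [ 8. 29.]
side well_plate 0.58 [351. 324.] 5314 [ 530. -359.   20.] [ 8. 21.]
side reader 0.67 [333. 175.] 1837 [541.  20.  50.] [10. 54.]
side reader 0.64 [419. 220.] 1426 [ 678. -152.   36.] [ 4. 38.]
side reader 0.35 [324. 120.] 1546 [548. 213.  80.] [  8. 162.]
side vial 0.86 [281. 156.] 288 [440. 111.  32.] [ 7. 55.]
side jar 0.71 [409. 180.] 719 [693. -16.  34.] [ 4. 59.]
side jar 0.65 [303. 225.] 2387 [ 478. -127.   20.] [ 4. 21.]
side wash_bottle 0.68 [325. 119.] 1498 [548. 212.  82.] [ 12. 162.]
[ 302.54602152 -603.39945945  239.30297282] [ 3.05711616e+00  7.23571044e-01 -1.74421557e-05] 0.6 85.34060455377457
```

View pics/top.png

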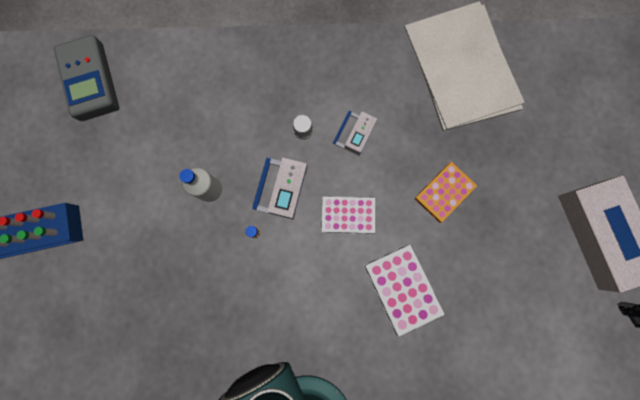

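View pics/side.png

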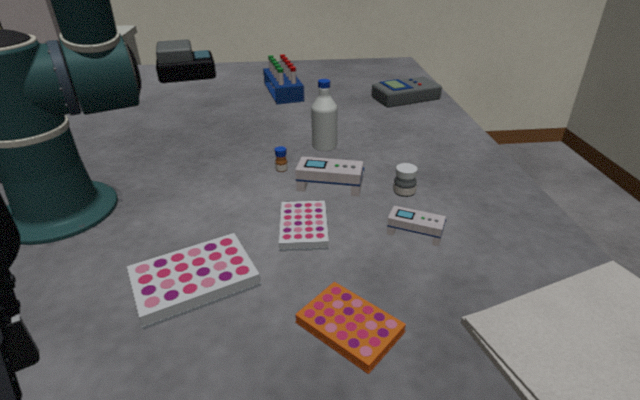

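The target is the smaller pale plate, at (476, -108) mm with its long axis at 88.8°. The larger reader is at (540, 37), x axis at 74.5°. In the reader frame the plate sits at about (-157, +23) with a yaw of +0.25 rad. The top picture agrees: plate at pixel (348, 215), reader at (284, 188), blue stop at (262, 185).

Plan:
1. Push the plate's side flush with both fingers to square and centre it.
2. Push it in from behind.

```bash
python3 -m crank '[[[0.035,0.172,0],[0,0,-0.117]],[[0.035,0.172,0],[0,0,-0.117]],[[0.035,0.172,0],[0,0,-0.117]],[[0.035,0.172,0],[0,0,-0.117]],[[0.035,0.172,0],[0,0,0]],[[0.035,0.172,0],[0,0,0]],[[0.035,0.172,0],[0,0,0]],[[0.035,0.172,0],[0,0,0]],[[0.035,0.172,0],[0,0,0]],[[0.035,0.172,0],[0,0,0]],[[0,0,0],[0,0,0]]]' -0.2
cat >> h.py <<'E'
O=np.array([540.4,37.2]);A=np.radians(74.5)
M=np.array([[np.cos(A),np.sin(A)],[-np.sin(A),np.cos(A)]])
def st():
    from scipy.spatial.transform import Rotation as Ro
    o=bot.get_obs();p=np.array(o["position"]);R=Ro.from_rotvec(o["tcp_rot"]).as_matrix()
    print("t",o["t"],"world",p.round(1),"reader",(M@(p[:2]-O)).round(1),"yang",np.degrees(np.arctan2(R[1,1],R[0,1])).round(1),"z",R[:,2].round(3),"w",round(o["width"],1),"F",np.round(o["force"],1))
def plate():
    p,d=bot.read_camera("top")
    for r in bot.trace("well_plate","top"):
        P=w("top",d,r["mask"]);P=P[(P[:,2]>14)&(P[:,2]<26)]
        if len(P)<300: continue
        c,s,a=cv2.minAreaRect(P[:,:2].astype(np.float32))
        if s[0]<s[1]: a-=90
        a=(a-74.5+90)%180-90
        print("plate",round(r["confidence"],2),"world",np.round(c),"reader",(M@(np.array(c)-O)).round(1),"size",np.round(s),"yaw deg",round(a,1))
    return p
E
python3 -c "
from h import *
st();plate()"
```

```text
t: 1.98
position: [407.9, -84.4, 239.6]
tcp_rot: [-3.113, 0.414, -0.001]
force: [0.1, -0.9, -0.3]
width: 51.0
grip_force: 0.0
t 1.975 world [407.9 -84.4 239.6] reader [-152.6   95.1] yang -105.1 z [ 0.001  0.001 -1.   ] w 51.0 F [ 0.1 -0.9 -0.3]
plate 0.55 world [ 535. -355.] reader [-379.4  -99.7] size [ 86. 110.] yaw deg 59.4
```

```bash
python3 -m crank '[[[-0.05,0.013,0],[0,0,-0.005]],[[0,0,-0.15],[0,0,0]],[[0,0,-0.15],[0,0,0]],[[0,0,-0.15],[0,0,0]],[[0,0,-0.15],[0,0,0]],[[0,0,-0.1],[0,0,0]],[[0,0,-0.045],[0,0,0]],[[0,0,0],[0,0,0]]]'
python3 -c "
from h import *
st();p=plate();q,d=bot.read_camera('side')
cv2.imwrite('pics/a.png',np.hstack([p[100:300,200:500],q[120:320,180:480]])[:,:,::-1])"
```

```text
t: 3.08
position: [391.6, -84.1, 15.4]
tcp_rot: [-3.111, 0.438, 0.003]
force: [-0.7, 0.1, 1.3]
width: 51.4
grip_force: 0.0
t 3.075 world [391.6 -84.1  15.4] reader [-156.6  111. ] yang -106.0 z [-0.002  0.    -1.   ] w 51.4 F [-0.7  0.1  1.3]
plate 0.93 world [ 528. -348.] reader [-374.4  -91.1] size [ 86. 129.] yaw deg 59.6
plate 0.79 world [ 478. -108.] reader [-156.9   21.5] size [127.  83.] yaw deg 14.3
```

View pics/a.png

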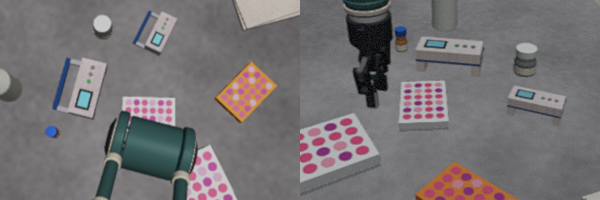

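```bash
python3 -m crank '[[[0.032,-0.009,0],[0,0,0.005]],[[0.032,-0.009,0],[0,0,0]],[[0.015,-0.004,0],[0,0,0]],[[0.015,-0.004,0],[0,0,0]],[[0.015,-0.004,0],[0,0,0]],[[0.015,-0.004,0],[0,0,0]],[[0.015,-0.004,0],[0,0,0]],[[0.015,-0.004,0],[0,0,0]],[[0.015,-0.004,0],[0,0,0]],[[0,0,0],[0,0,0]]]'
python3 -c "
from h import *
st();p=plate()"
```

```text
t: 4.47
position: [444.0, -97.5, 16.0]
tcp_rot: [3.113, -0.423, 0.001]
force: [-0.6, -0.3, -0.6]
width: 51.4
grip_force: 0.0
t 4.475 world [444.  -97.5  16. ] reader [-155.6   56.9] yang -105.5 z [ 0.001 -0.    -1.   ] w 51.4 F [-0.6 -0.3 -0.6]
plate 0.87 world [ 297. -232.] reader [-324.5  162.1] size [177. 119.] yaw deg -51.1
plate 0.57 world [ 527. -347.] reader [-374.   -89.9] size [ 85. 127.] yaw deg 59.5
```

```bash
python3 -m crank '[[[0.005,-0.0014,0],[0,0,0]],[[0.005,-0.0014,0],[0,0,0]],[[0,0,0],[0,0,0]],[[-0.035,0.01,0],[0,0,0]],[[-0.04,0.011,0],[0,0,0]],[[0,0,0.15],[0,0,0]],[[0,0,0.15],[0,0,0]],[[0,0,0],[0,0,0]]]'
python3 -m crank '[[[0.017,-0.046,0],[0,0,0.1111]],[[0.017,-0.046,0],[0,0,0.1111]],[[0.017,-0.046,0],[0,0,0.1111]],[[0.017,-0.046,0],[0,0,0.1111]],[[0.017,-0.046,0],[0,0,0.1111]],[[0.017,-0.046,0],[0,0,0.1111]],[[0.017,-0.046,0],[0,0,0.1111]],[[0.017,-0.046,0],[0,0,0.1111]],[[0.017,-0.046,0],[0,0,0.1111]],[[0,0,0],[0,0,0]]]'
python3 - <<'E'
from h import *
st();p=plate();cv2.imwrite('pics/b.png',cv2.resize(p[100:300,200:500],None,fx=2,fy=2)[:,:,::-1])
_,d=bot.read_camera("top")
for r in bot.trace("reader","top"):
    P=w("top",d,r["mask"]);P=P[(P[:,2]>46)&(P[:,2]<60)]
    if len(P)>200: print("reader",cv2.minAreaRect(P[:,:2].astype(np.float32)))
E
```

```text
t: 5.58
position: [426.3, -92.5, 109.6]
tcp_rot: [3.112, -0.423, 0.013]
force: [-0.1, -0.2, -0.8]
width: 51.2
grip_force: 0.0
t: 6.82
position: [468.7, -216.0, 104.6]
tcp_rot: [-2.502, -1.897, 0.001]
force: [-0.2, -0.5, -0.5]
width: 51.1
grip_force: 0.0
t 6.825 world [ 468.7 -216.   104.6] reader [-263.2    1.5] yang -15.7 z [-0.002  0.001 -1.   ] w 51.1 F [-0.2 -0.5 -0.5]
plate 0.69 world [ 496. -121.] reader [-164.8    0.7] size [128.  86.] yaw deg 1.8
reader ((540.9786376953125, 37.102142333984375), (60.75986862182617, 134.43759155273438), 74.7103042602539)
```

View pics/b.png

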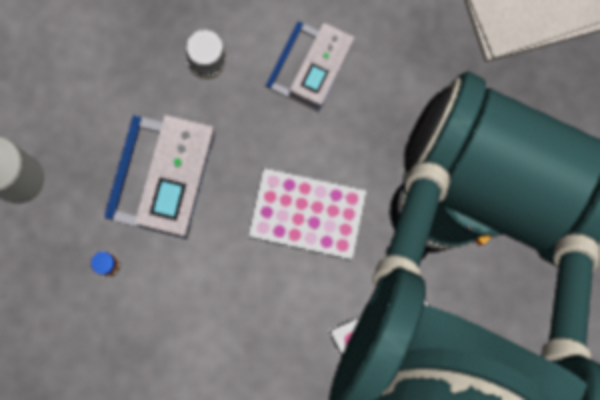

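```bash
python3 -m crank '[[[0,0,-0.1],[0,0,0.002]],[[0,0,-0.1],[0,0,0]],[[0,0,-0.07],[0,0,0]],[[0,0,-0.028],[0,0,0]],[[0,0,0],[0,0,0]],[[0.008,0.0289,0],[0,0,0]],[[0.008,0.0289,0],[0,0,0]],[[0.0053,0.0193,0],[0,0,0]],[[0.0053,0.0193,0],[0,0,0]],[[0.0053,0.0193,0],[0,0,0]],[[0.0053,0.0193,0],[0,0,0]],[[0.0053,0.0193,0],[0,0,0]]]'
python3 -m crank '[[[0.0053,0.0193,0],[0,0,0]],[[0.0053,0.0193,0],[0,0,0]],[[0.0053,0.0193,0],[0,0,0]],[[0.0053,0.0193,0],[0,0,0]],[[0.0053,0.0193,0],[0,0,0]],[[0.0053,0.0193,0],[0,0,0]],[[0.0053,0.0193,0],[0,0,0]],[[0,0,0],[0,0,0]]]'
python3 - <<'E'
from h import *
st();p=plate();cv2.imwrite('pics/c.png',cv2.resize(p[100:300,200:500],None,fx=2,fy=2)[:,:,::-1])
E
```

```text
t: 8.52
position: [482.5, -169.4, 16.4]
tcp_rot: [2.498, 1.905, 0.0]
force: [-0.4, -1.4, 2.3]
width: 51.2
grip_force: 0.7
t: 9.52
position: [493.5, -128.5, 16.2]
tcp_rot: [-2.497, -1.906, -0.0]
force: [-0.7, 0.7, 0.7]
width: 51.2
grip_force: 0.0
t 9.525 world [ 493.5 -128.5   16.2] reader [-172.2    0.9] yang -15.3 z [-0.  0. -1.] w 51.2 F [-0.7  0.7  0.7]
plate 0.88 world [ 528. -348.] reader [-374.1  -91.2] size [ 85. 130.] yaw deg 58.9
```

View pics/c.png

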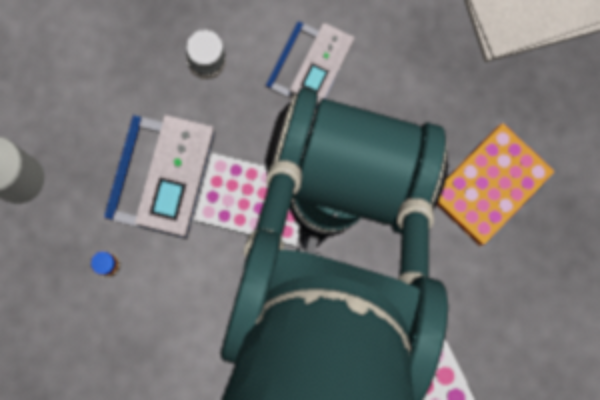

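```bash
python3 - <<'E'
from h import *
_,d=bot.read_camera("top")
P=w("top",d);r=(P[:,:2]-O)@M.T
print("z-bench",np.median(P[(abs(r[:,0]+60)<30)&(abs(r[:,1])>60)&(abs(r[:,1])<90),2]))
for a in range(-90,-20,8):
    k=(r[:,0]>a)&(r[:,0]<a+8)&(abs(r[:,1])<60)&(P[:,2]>12)&(P[:,2]<26)
    if k.sum()>5: print(a,k.sum(),r[k,1].min().round(1),r[k,1].max().round(1))
k=(P[:,2]>46)&(P[:,2]<58)&(abs(r[:,0])<40)&(abs(r[:,1])<75);print("bridge",r[k].min(0),r[k].max(0))
E
```

```text
z-bench -0.16576157341337897
-90 113 -41.7 43.3
-82 116 -42.5 42.8
-74 114 -42.6 43.0
-66 114 -42.0 43.0
-58 115 -41.9 42.9
-50 113 -42.6 43.0
-42 114 -42.3 42.8
-34 21 -59.6 54.4
bridge [-30.33815965 -67.64917709] [30.22979216 66.76780763]
```

The depth data puts the plate centred to within 1 mm and square, so I'll keep pushing.

```bash
python3 -m crank '[[[0.0053,0.0193,0],[0,0,0]],[[0.0053,0.0193,0],[0,0,0]],[[0.0053,0.0193,0],[0,0,0]],[[0.0053,0.0193,0],[0,0,0]],[[0.0053,0.0193,0],[0,0,0]],[[0.0053,0.0193,0],[0,0,0]],[[0.0053,0.0193,0],[0,0,0]],[[0.0053,0.0193,0],[0,0,0]],[[0.0053,0.0193,0],[0,0,0]],[[0.0053,0.0193,0],[0,0,0]],[[0,0,0],[0,0,0]]]'
python3 - <<'E'
from h import *
st();p,d=bot.read_camera("top")
P=w("top",d);r=(P[:,:2]-O)@M.T
for a in range(28,84,4):
    k=(r[:,0]>a)&(r[:,0]<a+4)&(abs(r[:,1])<40)
    print(a,k.sum(),np.percentile(P[k,2],[5,50,95]).round(1) if k.sum() else '')
E
```

```text
t: 11.05
position: [509.7, -70.8, 16.5]
tcp_rot: [2.497, 1.906, 0.0]
force: [-0.2, 0.5, 0.0]
width: 51.1
grip_force: 0.0
t 11.05 world [509.7 -70.8  16.5] reader [-112.3    0.7] yang -15.3 z [ 0.  0. -1.] w 51.1 F [-0.2  0.5  0. ]
28 29 [48.3 52.3 54. ]
32 0 
36 16 [-3.6  0.4  2.9]
40 50 [-2.4 -0.2  1.9]
44 47 [-2.8 -0.1  1.8]
48 52 [-3.  -0.9  2.5]
52 48 [-3.2 -0.   2.3]
56 52 [-3.2 -0.3  2.1]
60 65 [-2.2  0.4 12.2]
64 73 [-0.5 13.1 16.4]
68 51 [11.8 13.6 16.1]
72 45 [11.1 13.3 15.3]
76 17 [-2.6  0.6  4.9]
80 50 [-2.6 -0.2  2.4]
```

```bash
python3 -m crank '[[[0.0053,0.0193,0],[0,0,0]],[[0.0053,0.0193,0],[0,0,0]],[[0.0053,0.0193,0],[0,0,0]],[[0.0053,0.0193,0],[0,0,0]],[[0.0053,0.0193,0],[0,0,0]],[[0,0,0],[0,0,0]]]'
cat >> h.py <<'E'
def front():
    st();p,d=bot.read_camera("top")
    P=w("top",d);r=(P[:,:2]-O)@M.T
    for lo in(-40,0):
      for a in range(36,72,2):
        k=(r[:,0]>a)&(r[:,0]<a+2)&(r[:,1]>lo)&(r[:,1]<lo+40)
        print(a,np.median(P[k,2]).round(0) if k.sum() else '-',end='; ')
      print()
    return p
E
python3 -c "
from h import *
front()"
```

```text
t: 11.85
position: [517.6, -41.8, 16.4]
tcp_rot: [-2.497, -1.906, -0.0]
force: [-1.0, -0.2, 0.3]
width: 51.0
grip_force: 0.0
t 11.85 world [517.6 -41.8  16.4] reader [-82.2   0.9] yang -15.3 z [ 0.  0. -1.] w 51.0 F [-1.  -0.2  0.3]
36 19.0; 38 20.0; 40 20.0; 42 20.0; 44 20.0; 46 21.0; 48 20.0; 50 19.0; 52 20.0; 54 19.0; 56 19.0; 58 -; 60 -1.0; 62 1.0; 64 11.0; 66 14.0; 68 14.0; 70 14.0; 
36 20.0; 38 19.0; 40 20.0; 42 20.0; 44 21.0; 46 21.0; 48 20.0; 50 20.0; 52 20.0; 54 20.0; 56 19.0; 58 -; 60 0.0; 62 1.0; 64 10.0; 66 14.0; 68 14.0; 70 13.0;
```

```bash
python3 -m crank '[[[0.0018,0.0064,0],[0,0,0]],[[0.0018,0.0064,0],[0,0,0]],[[0.0009,0.0032,0],[0,0,0]],[[0,0,0],[0,0,0]]]'
python3 -c "
from h import *
front()"
```

```text
t: 12.4
position: [518.8, -37.5, 16.4]
tcp_rot: [-2.498, -1.905, -0.0]
force: [0.6, 1.0, 0.0]
width: 51.3
grip_force: 0.0
t 12.4 world [518.8 -37.5  16.4] reader [-77.7   0.9] yang -15.3 z [ 0.  0. -1.] w 51.3 F [0.6 1.  0. ]
36 -; 38 -; 40 23.0; 42 20.0; 44 20.0; 46 21.0; 48 20.0; 50 20.0; 52 20.0; 54 20.0; 56 19.0; 58 20.0; 60 19.0; 62 12.0; 64 13.0; 66 13.0; 68 12.0; 70 14.0; 
36 -; 38 20.0; 40 19.0; 42 20.0; 44 20.0; 46 20.0; 48 20.0; 50 21.0; 52 20.0; 54 19.0; 56 21.0; 58 19.0; 60 19.0; 62 12.0; 64 12.0; 66 13.0; 68 13.0; 70 14.0;
```

Front edge is at about 62–63 mm. I'll nudge it in 1 mm steps until the force rises.

```bash
python3 -m crank '[[[0.0009,0.0032,0],[0,0,0]],[[0,0,0],[0,0,0]]]'; python3 -m crank '[[[0.0009,0.0032,0],[0,0,0]],[[0,0,0],[0,0,0]]]'|grep -E "pos|force"
```

```text
t: 12.7
position: [519.0, -36.6, 16.4]
tcp_rot: [-2.498, -1.906, -0.0]
force: [-0.6, -0.9, -0.2]
width: 51.4
grip_force: 0.2
position: [519.3, -35.6, 16.4]
force: [0.1, -0.3, 0.9]
grip_force: 0.2
```

```bash
python3 -m crank '[[[0.0009,0.0032,0],[0,0,0]],[[0,0,0],[0,0,0]]]'|grep -E "pos|force"; python3 -c "
from h import *
front()"
```

```text
position: [519.4, -34.9, 16.4]
force: [-1.8, -1.9, 0.8]
grip_force: 1.4
t 13.2 world [519.4 -34.9  16.4] reader [-75.1   0.9] yang -15.3 z [-0. -0. -1.] w 51.2 F [-1.8 -1.9  0.8]
36 -; 38 -; 40 -; 42 21.0; 44 -; 46 18.0; 48 20.0; 50 20.0; 52 19.0; 54 19.0; 56 19.0; 58 19.0; 60 20.0; 62 19.0; 64 14.0; 66 14.0; 68 13.0; 70 14.0; 
36 -; 38 -; 40 -; 42 21.0; 44 20.0; 46 20.0; 48 20.0; 50 18.0; 52 20.0; 54 20.0; 56 20.0; 58 20.0; 60 20.0; 62 19.0; 64 14.0; 66 13.0; 68 14.0; 70 13.0;
```

```bash
python3 -m crank '[[[0.0009,0.0032,0],[0,0,0]],[[0,0,0],[0,0,0]]]'|grep -E "pos|force"; python3 -m crank '[[[-0.009,-0.032,0],[0,0,0]],[[-0.027,-0.096,0],[0,0,0]],[[-0.027,-0.096,0],[0,0,0]],[[0,0,0.15],[0,0,0]],[[0,-0.15,0.15],[0,0,0]],[[0,-0.2,0.15],[0,0,0]],[[0,-0.2,0],[0,0,0]],[[0,-0.2,0],[0,0,0]],[[0,0,0],[0,0,0]]]'
python3 - <<'E'
from h import *
p=front();cv2.imwrite('pics/d.png',cv2.resize(p[100:300,200:500],None,fx=2,fy=2)[:,:,::-1])
_,d=bot.read_camera("top");P=w("top",d);r=(P[:,:2]-O)@M.T
k=(r[:,0]>-80)&(r[:,0]<-34)&(abs(r[:,1])<60)&(P[:,2]>12)&(P[:,2]<26)
print("rear",r[k].min(0),r[k].max(0),cv2.minAreaRect(r[k].astype(np.float32)))
for n in("vial","jar","wash_bottle"):
    R=bot.trace(n,"top")
    if R: print(n,np.median(w("top",d,R[0]["mask"]),0).round())
E
```

```text
position: [519.4, -34.8, 16.4]
force: [-3.4, -7.4, 1.3]
grip_force: 3.7
t: 14.62
position: [500.9, -319.2, 143.5]
tcp_rot: [2.501, 1.898, 0.001]
force: [-0.6, 0.7, 0.3]
width: 51.2
grip_force: 0.0
t 14.625 world [ 500.9 -319.2  143.5] reader [-354.   -57.2] yang -15.6 z [ 0.002 -0.001 -1.   ] w 51.2 F [-0.6  0.7  0.3]
36 20.0; 38 20.0; 40 20.0; 42 21.0; 44 19.0; 46 20.0; 48 19.0; 50 20.0; 52 21.0; 54 19.0; 56 21.0; 58 20.0; 60 20.0; 62 19.0; 64 15.0; 66 14.0; 68 14.0; 70 14.0; 
36 20.0; 38 20.0; 40 19.0; 42 20.0; 44 20.0; 46 20.0; 48 21.0; 50 20.0; 52 20.0; 54 20.0; 56 20.0; 58 20.0; 60 20.0; 62 20.0; 64 15.0; 66 14.0; 68 14.0; 70 14.0; 
rear [-63.93723796 -43.85054182] [-34.1372803   43.02238776] ((-49.0375862121582, -0.4136619567871094), (29.799028396606445, 86.87344360351562), 0.003034414956346154)
vial [438. 118.  54.]
jar [688.  -1.  56.]
wash_bottle [539. 222. 113.]
```

View pics/d.png

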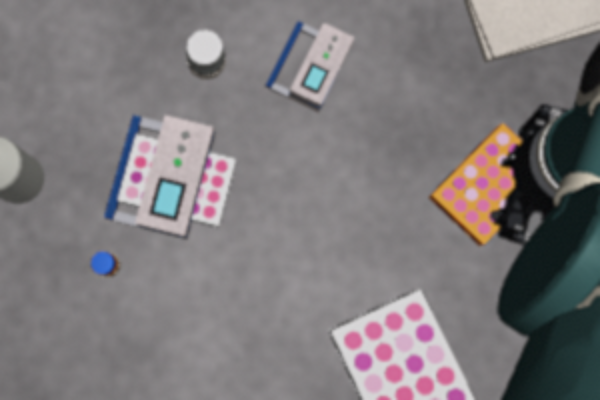

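The plate is home: its front sits against the blue stop near (130, 170), its rear is at reader x = -64 mm, and it is square. The bystanders haven't moved and the hand is clear.

```bash
python3 -c "
from rig import bot
print(bot.finish_job())"
```

```text
the job is handed in; nothing more can be done
None
```

I pushed the well plate flat under the larger reader until it touched the blue end stop and handed the job in. By the last camera check it was home within about 1 mm and square, the vial, jar and wash bottle had not moved, and the hand was clear; `finish_job` returned no verdict.

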